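Unlock the lid stay and shut the wooden bin

TASK

The wooden vegetable bin on the worktop stands open, its lid propped by the locked folding steel stay on the bin's near side. Lift the stay's knee by its pin until it is clearly past centre, then lower the lid gently, without slamming it, until it is fully shut, and let go.

Things in the scene. Friction and masses are not known exactly. Their poses are not given: they have to be found in the camera images.
- bin: Open wooden box fixed on the worktop, 200 (x) by 190 (y) by 120 mm high. Origin: centre of its underside, z up. Lid hinge: along x at y=+95, z=+120 mm. Lid: board 200 wide, 22 thick, reaching 205 mm from the hinge; open, it leans 15 deg over the opening, free edge 320 mm high, its back (top when shut) facing +y; shut, its top is at z=142. The stay is outside the -x wall, nearest the robot.
- knee_pin (a point): Middle of the round steel pin at the stay's knee: 14 mm thick, 60 mm long, level, sticking out along the box's -x, this point 54 mm from the wall. The pin swings on a circle of 99 mm radius about the stay's lower pivot (box y=-65, z=+75 mm): from its locked place (box y=+14, z=+135) it goes up and towards -y. 7 mm straightens the stay; 25-30 mm is well past centre. Needs 3-10 N; stays where left.
- stay_knee (a joint): Bend of the folding stay's knee (two flat steel links of 99 mm), rad: -0.14 locked (knee against its stop, just below the line between the stay's end pivots), 0 straight, positive once past centre, about 2.2 with the lid shut. While it is negative the lid cannot be lowered.
- bin_lid (a joint): Lid angle, rad: 0 fully shut, 1.31 at the start (standing open). Stiff hinge: with the stay unlocked the lid stays wherever it is left; pushing or pulling it down near its free edge takes under 8 N, and the stay folds by itself as it comes down.

How it is judged:
By the outcome, as a careful person would: the job done as asked, in the order asked, and still so for the second after the job is handed in, with the robot touching nothing.
It also fails if it takes over 51 s, if anything falls off the work surface, if the arm or the gripper's body presses on something with over 40 N, if the wrist force passes 120 N, or if a joint passes its speed limit or range.

ROBOT

A 6-joint arm with a two-finger parallel gripper is mounted at the origin on a cart in front of the work surface, level with it; the furniture and walls round the work are solid. World frame = base frame: x ahead of the robot, y to its left, z up, the work surface at z = 0. Lengths are in mm, angles in rad, forces in N, time in s.
With the tool pointing down it reaches from about 275 to 1000 mm from the base axis. Payload 8.4 kg.
Tool frame: the origin (TCP) lies midway between the tips of the shut fingers; the grasp point (between the pads) lies 19 mm behind it; z points along the fingers, y is the line along which they close (so a half turn about z gives the same grasp; the last joint's range is limited). The gripper opens to 85 mm and grips with 20 to 120 N. Pads are 22 mm wide; open, the fingers measure 114 mm over their backs; the gripper's body (76 mm by 85 mm) begins 54 mm behind the grasp point. The pads swing forward as they close: fully open they stand 13 mm farther back than shut.
Start: joints at [-1.233, 0.353, 1.633, -0, 1.155, -0.002], TCP at [208.31, -589.266, 202.481] pointing down, gripper open.
Joint ranges: [-2.63, 2.63], [-0.92, 2.1], [0.06, 2.66], [-1.3, 4.44], [0, 2.69], [-3.02, 3.02]. Speed limits (rad/s): [2.22, 2.22, 2.79, 3.14, 3.14, 3.14].

INTERFACE

Orientations are given as [roll, pitch, yaw] about the fixed x, y, z axes, in that order (R = Rz(yaw) Ry(pitch) Rx(roll)).
In Python, from rig import telemetry, optics, r gives the robot as it stands.
- The arm moves only by the tool play_rows, never from a script. Its arguments are lists of equal length, an entry for each row: "dp": the shift along the tool's x, y, z in units of 40 mm (1.0 is 40 mm), a list of three; "rot": the turn, a rotation vector about the tool's x, y, z in units of 6 degrees (1.0 is 6 degrees), a list of three. In form: {"dp": [[tx, ty, tz], ...], "rot": [[ax, ay, az], ...]}. A call has 1 to 5 rows; each row is the pose to reach, as a shift and turn from the pose commanded when the call began, along the tool's axes at that moment; what a row does not reach only later rows make up. A row lasts 1/12 s, in which the tool goes at most 41.7 mm and 7.16 degrees, less where a joint would pass 70% of its speed; a pose out of reach is approached as far as the arm can. A call with a gripper value outside its range is refused whole. "fingers" is the opening, from 0 (shut) to 1 (fully open), set as the call begins (left out, the last holds). The fingers move at their own pace and stop on an object; "grip_force" is the grip in N (left out, the last holds). Time passes only in rows, so rows that repeat a pose let the fingers close. It gives the time, the measured TCP pose, the force, the opening and the grip force at its end, in the units of the state.
- telemetry.sense(): the state, without advancing time (a new reading comes with each control period).
- optics.grab_frame(name): name is "scene" or "top" or "wrist"; returns a dict with "color" (400x640x3 uint8, red, green, blue), "mtx" (3x3 intrinsics, pixels), "D" ([k1, k2, p1, p2, k3] as OpenCV has them; the pictures are not rectified), "R" (3x3) and "t" (3): a world point X has camera coordinates R X + t; the wrist camera has in their place "mount" (4x4, takes a point from camera to tool coordinates, whose origin is the TCP and whose axes are the flange's). Camera axes: x right, y down, z forward; pixel columns grow to the right and rows downward; lengths in mm; the calibration is good to about 2 mm. A picture is of the moment at which its call begins: read the wrist's pose just before it. There is no depth.
- r.sign_off(): hands the job in; it is judged then, once.
The state is a dict: "clock": time; "qpos": joint angles; "qvel": joint speeds; "joint_efforts": joint torques, N m; "eef_pos": TCP position; "tcp_rot": TCP orientation; "contact_force": force on the tool from outside, world axes, zero at the start; "wrist_torque": the same for the moment, N m; "opening": opening from 0.0 (shut) to 1.0 (fully open); "grasp_force": force on a finger pad.
Only numpy, scipy, OpenCV 4.12 (cv2) and the standard library are available. Lean on these libraries where they do the work, as an engineer would, in place of code of your own. Each camera call takes 0.05 s, during which the arm holds its last target. There are 200 camera calls.

## Working session

There is one attempt and no reset: what is moved stays moved. The work goes in short steps, Python scripts to look and compute and a tool call to move; the robot and the scene stay as the last step left them, time stands still between calls to the robot, and variables do not carry over. Pictures are saved under pics/ and viewed, at most 10 in all, crops included, and the job is handed in when it is done.

Besides the shell and the picture viewer there is one more tool, called after "Call:" by a JSON object that holds its "fn" and its "kwargs", one argument or row to a line. play_rows: Moves the arm, as the interface text tells. Its arguments: {"type":"object","properties":{"dp":{"type":"array"},"rot":{"type":"array"},"fingers":{"type":"number"},"grip_force":{"type":"number"}},"required":["dp","rot"]}

```bash
ls; mkdir -p pics
python3 - <<'E'
from rig import telemetry, optics, r
import cv2,numpy as np
s=telemetry.sense();print(s)
for n in ("scene","top"):
    f=optics.grab_frame(n);cv2.imwrite(f"pics/{n}0.png",f["color"][:,:,::-1])
    np.savez(f"{n}0.npz",**f)
    print(n,f["mtx"].tolist(),f["D"],f["R"].tolist(),f["t"])
E
```

```text
pics
{'clock': 0.0, 'qpos': array([-1.23340741e+00,  3.53670541e-01,  1.63415243e+00,  6.29855345e-06,
        1.15518231e+00, -2.41678004e-03]), 'qvel': array([-1.31760623e-04, -9.43382434e-04, -1.33966323e-04,  1.21609333e-03,
       -7.72224576e-05, -6.37366424e-04]), 'joint_efforts': array([-4.45554306e-04, -6.05262637e+01, -3.42070520e+01, -1.36908484e-04,
        9.49488545e-03, -8.31267641e-06]), 'eef_pos': array([ 208.1339021 , -588.77128866,  201.7398904 ]), 'tcp_rot': array([-3.14018004e+00, -9.17274027e-06,  3.39803145e-01]), 'contact_force': array([-0.47776584, -0.73096893,  0.18442338]), 'wrist_torque': array([ 0.01663069,  0.03831261, -0.020597  ]), 'grasp_force': 0.0, 'opening': 0.9989035998184043}
scene [[365.96981789310246, 0.0, 319.92599596541095], [0.0, 365.96981789310246, 196.64663009191682], [0.0, 0.0, 1.0]] [-0.00547705  0.          0.          0.          0.        ] [[0.9991025184082787, -0.0335958393926724, 0.025796846430075994], [0.008541133983925508, -0.43672626230216777, -0.8995539010230834], [0.041487428704413534, 0.8989669022778758, -0.4360473619555751]] [-544.80835638  218.87814432  630.02813927]
top [[395.76433384704404, 0.0, 315.19730582650476], [0.0, 395.76433384704404, 200.46740045580128], [0.0, 0.0, 1.0]] [-0.08925611  0.          0.          0.          0.        ] [[0.42149573632603154, -0.906811166289613, 0.005903638831166747], [-0.8639802113014365, -0.4035479817276107, -0.3011431900659506], [0.27546240893904533, 0.1218299435116191, -0.9535606567625649]] [ 27.09646688 618.3092451  778.98768585]
```

View pics/scene0.png

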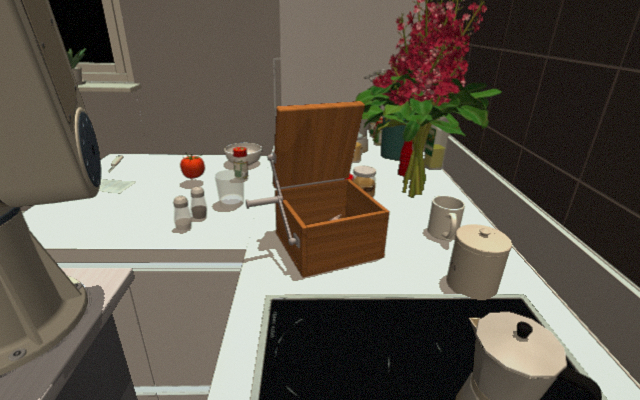

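View pics/top0.png

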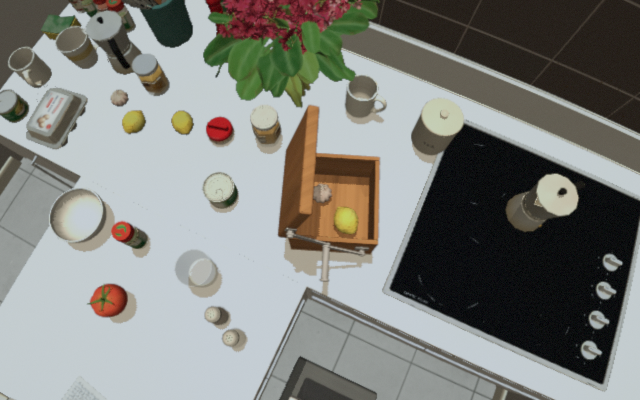

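The scene view shows the bin in the centre: pin tip at about (250,203), lid top edge from (277,107) to (363,102), bottom front corner at about (301,270). In the top view the pin runs from about (326,243) to (325,280). I'll enlarge both to get exact pixel positions.

Run:
```python
import cv2,numpy as np
a=cv2.imread("pics/scene0.png")[95:280,240:400]; b=cv2.imread("pics/top0.png")[100:290,275:390]
A=cv2.resize(a,None,fx=3,fy=3,interpolation=cv2.INTER_CUBIC);B=cv2.resize(b,None,fx=2.7,fy=2.7,interpolation=cv2.INTER_CUBIC)
C=np.zeros((560,800,3),np.uint8);C[:A.shape[0],:480]=A;C[:B.shape[0],485:485+B.shape[1]]=B
for i in range(0,160,20):cv2.putText(C,str(240+i),(i*3,555),0,.35,(255,255,255));cv2.line(C,(i*3,0),(i*3,6),(0,255,255))
for i in range(0,185,20):cv2.line(C,(0,i*3+15),(5,i*3+15),(0,255,255)) # rows 100,120..
cv2.imwrite("pics/crop0.png",C)
```

```text
(no output)
```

View pics/crop0.png

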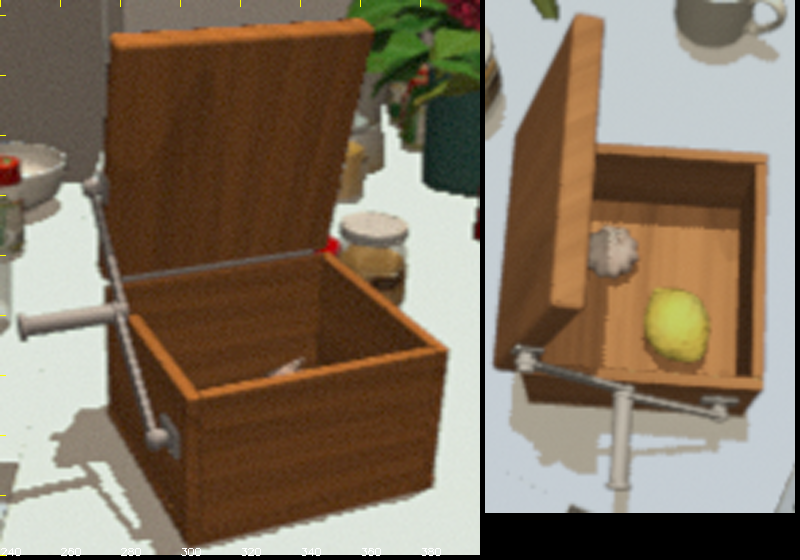

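The crop gives these positions:
- Scene: rim corner (303.7,227.7), rim corner (388.7,211.3), bottom corner (303.3,276.7), and pin from (280,199) to (247,203).
- Top: rim corners (379.4,157.8) and (377.6,243.7), and pin from (326.5,245.6) to (324.6,280.4).

```bash
cat > h.py <<'E'
import numpy as np,cv2
def ray(f,p):
    u=cv2.undistortPoints(np.array([[p]],float),f["mtx"],f["D"])[0,0]
    R,t=f["R"],f["t"];return -R.T@t,R.T@np.array([u[0],u[1],1.])
def plane(f,p,z):
    c,d=ray(f,p);return c+d*(z-c[2])/d[2]
def tri(f,p,g,q):
    c,d=ray(f,p);e,k=ray(g,q)
    s=np.linalg.lstsq(np.c_[d,-k],e-c,rcond=None)[0]
    a,b=c+d*s[0],e+k*s[1];return (a+b)/2,np.linalg.norm(a-b)
E
python3 - <<'E'
from h import *
np.set_printoptions(precision=1,suppress=True)
s=np.load("scene0.npz");t=np.load("top0.npz")
print("S rimL,R",plane(s,(303.7,227.7),120),plane(s,(388.7,211.3),120),"bot",plane(s,(303.3,276.7),0),plane(s,(384,257.3),0))
print("T rimL,R",plane(t,(377.6,243.7),120),plane(t,(379.4,157.8),120))
print("tri rimL",tri(s,(303.7,227.7),t,(377.6,243.7)),"rimR",tri(s,(388.7,211.3),t,(379.4,157.8)))
print("pin tip",tri(s,(246.7,203.3),t,(324.6,280.4)),"base",tri(s,(280,199),t,(326.5,245.6)))
print("lid edge corners L R", tri(s,(277,107),t,(309.8,213)))
E
```

```text
S rimL,R [514.8 125.7 120. ] [696.  195.9 120. ] bot [514.7 127.5   0. ] [698.5 197.3  -0. ]
T rimL,R [511.3 125.1 120. ] [692.9 194.9 120. ]
tri rimL (array([513.1, 125.3, 119.7]), np.float64(3.5010740927257027)) rimR (array([694.5, 194.9, 119.9]), np.float64(2.8383431651399773))
pin tip (array([395.1, 193.7, 137.5]), np.float64(1.6166254144395993)) base (array([461.6, 219.5, 135.1]), np.float64(3.2357373911749603))
lid edge corners L R (array([459.6, 255.2, 324.7]), np.float64(1.2785626022446528))
```

Call:
{"fn": "play_rows", "kwargs": {
  "dp": [
    [0.56,-0.83,0],
    [1.12,-1.66,0],
    [1.68,-2.49,0],
    [2.24,-3.32,0],
    [2.8,-4.15,0]
  ],
  "rot": [
    [0,0,0],
    [0,0,0],
    [0,0,0],
    [0,0,0],
    [0,0,0]
  ],
  "fingers": 1.0,
  "grip_force": 40
}}

```text
clock: 0.52
eef_pos: [258.4, -393.4, 202.0]
tcp_rot: [-3.141, 0.0, 0.339]
contact_force: [1.4, 0.6, 0.2]
opening: 1.004
grasp_force: 0.0
```

Call:
{"fn": "play_rows", "kwargs": {
  "dp": [
    [0.56,-0.83,0],
    [1.12,-1.66,0],
    [1.68,-2.49,0],
    [2.24,-3.32,0],
    [2.8,-4.15,0]
  ],
  "rot": [
    [0,0,0],
    [0,0,0],
    [0,0,0],
    [0,0,0],
    [0,0,0]
  ]
}}

```text
clock: 0.93
eef_pos: [308.6, -199.8, 202.4]
tcp_rot: [3.142, -0.0, 0.339]
contact_force: [1.5, 0.1, 0.0]
opening: 1.001
grasp_force: 0.0
```

Call:
{"fn": "play_rows", "kwargs": {
  "dp": [
    [0.56,-0.83,0],
    [1.12,-1.66,0],
    [1.68,-2.49,0],
    [2.24,-3.32,0],
    [2.24,-3.32,0]
  ],
  "rot": [
    [0,0,0],
    [0,0,-0.25],
    [0,0,-0.25],
    [0,0,-0.25],
    [0,0,-0.25]
  ]
}}

```text
clock: 1.35
eef_pos: [350.1, -40.4, 202.6]
tcp_rot: [-3.14, -0.002, 0.373]
contact_force: [-0.1, -0.6, 0.1]
opening: 1.0
grasp_force: 0.0
```

Call:
{"fn": "play_rows", "kwargs": {
  "dp": [
    [0.6,-0.8,0],
    [1.2,-1.6,0],
    [1.8,-2.4,0],
    [2.4,-3.2,0],
    [3.0,-4.0,0]
  ],
  "rot": [
    [0,0,0],
    [0,0,0],
    [0,0,0],
    [0,0,0],
    [0,0,0]
  ]
}}

```text
clock: 1.77
eef_pos: [403.9, 147.6, 202.4]
tcp_rot: [3.141, -0.0, 0.366]
contact_force: [1.2, -0.6, 0.8]
opening: 0.999
grasp_force: 0.0
```

Call:
{"fn": "play_rows", "kwargs": {
  "dp": [
    [0.4,-0.6,0],
    [0.7,-1.09,0],
    [0.7,-1.09,0.3],
    [0.7,-1.09,0.3],
    [0.7,-1.09,0.3]
  ],
  "rot": [
    [0,0,0],
    [0,0,0],
    [0,0,0],
    [0,0,0],
    [0,0,0]
  ]
}}

```text
clock: 2.18
eef_pos: [413.6, 196.0, 189.8]
tcp_rot: [3.141, 0.002, 0.367]
contact_force: [0.2, 0.6, 0.0]
opening: 1.002
grasp_force: 0.0
```

Run:
```python
from rig import telemetry, optics, r
from h import *
s=telemetry.sense();print(s["eef_pos"],s["tcp_rot"])
d=s["eef_pos"][:2]-np.array([572.9,250.5]);print("box",d@[.9336,.3584],d@[-.3584,.9336])
f=optics.grab_frame("wrist");g=optics.grab_frame("scene")
print(f["mount"].round(2).tolist(), f["mtx"].tolist())
a=f["color"][:,:,::-1];b=g["color"][95:280,200:400,::-1]
C=np.zeros((600,800,3),np.uint8);C[:250,:400]=cv2.resize(a,(400,250));b=cv2.resize(b,None,fx=2,fy=2);C[:b.shape[0],400:800]=b
cv2.imwrite("pics/c1.png",C[:400])
```

```text
[413.55639092 195.97735206 189.78295414] [3.14119405e+00 2.43678896e-03 3.66511874e-01]
box -168.30411046085874 6.206405373432053
[[-0.0, -0.95, -0.32, 83.61], [1.0, -0.0, 0.0, -0.07], [-0.0, -0.32, 0.95, -171.3], [0.0, 0.0, 0.0, 1.0]] [[341.88844524509585, 0.0, 319.33911581232644], [0.0, 341.88844524509585, 202.59958565055908], [0.0, 0.0, 1.0]]
```

View pics/c1.png

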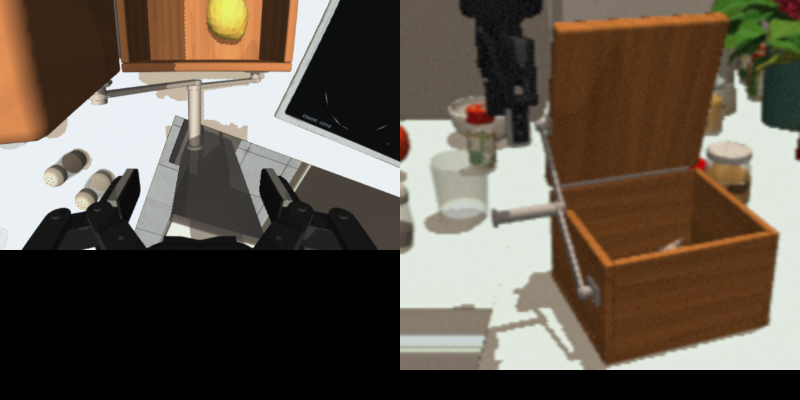

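The wrist view shows the pin's end at about (310,237) at full scale. That is 6 mm off centre towards +y, which agrees with box y=12 and a tip at x=-186. The fingers straddle the pin, so I'll lower them and grip.

Call:
{"fn": "play_rows", "kwargs": {
  "dp": [
    [0.08,-0.15,0],
    [0.08,-0.15,0.6],
    [0.08,-0.15,1.2],
    [0.08,-0.15,1.82],
    [0.08,-0.15,1.82]
  ],
  "rot": [
    [0,0,0],
    [0,0,0],
    [0,0,0],
    [0,0,0],
    [0,0,0]
  ]
}}

```text
clock: 2.7
eef_pos: [413.0, 202.0, 114.7]
tcp_rot: [3.141, 0.005, 0.365]
contact_force: [-1.8, -0.0, 0.1]
opening: 1.0
grasp_force: 0.0
```

Call:
{"fn": "play_rows", "kwargs": {
  "dp": [
    [0,0,0],
    [0,0,0],
    [0,0,0],
    [0,0,0],
    [0,0,0]
  ],
  "rot": [
    [0,0,0],
    [0,0,0],
    [0,0,0],
    [0,0,0],
    [0,0,0]
  ],
  "fingers": 0.0,
  "grip_force": 30
}}

```text
clock: 3.12
eef_pos: [416.0, 203.6, 118.8]
tcp_rot: [-3.141, -0.002, 0.366]
contact_force: [-0.2, -0.9, 1.2]
opening: 0.297
grasp_force: 0.0
```

Call:
{"fn": "play_rows", "kwargs": {
  "dp": [
    [0,0,0],
    [0,0,0],
    [0,0,0],
    [0,0,0],
    [0,0,0]
  ],
  "rot": [
    [0,0,0],
    [0,0,0],
    [0,0,0],
    [0,0,0],
    [0,0,0]
  ]
}}

```text
clock: 3.53
eef_pos: [415.2, 203.3, 117.7]
tcp_rot: [-3.142, 0.0, 0.366]
contact_force: [0.6, -0.6, 0.0]
opening: -0.004
grasp_force: 0.0
```

Run:
```python
from rig import telemetry, optics, r
from h import *
s=telemetry.sense();print(s["eef_pos"],s["opening"],s["grasp_force"],s["contact_force"])
f=optics.grab_frame("wrist");g=optics.grab_frame("scene");t=optics.grab_frame("top")
C=np.zeros((600,800,3),np.uint8)
C[:250,:400]=cv2.resize(f["color"][:,:,::-1],(400,250))
C[:560,400:]=cv2.resize(g["color"][120:260,220:320,::-1],(400,560))
C[255:555,:400]=cv2.resize(t["color"][205:295,270:390,::-1],(400,300))
cv2.imwrite("pics/c2.png",C)
```

```text
[415.22795819 203.31690748 117.68844714] -0.004173295029156517 0.0 [ 0.60250596 -0.64292382  0.03307028]
```

View pics/c2.png

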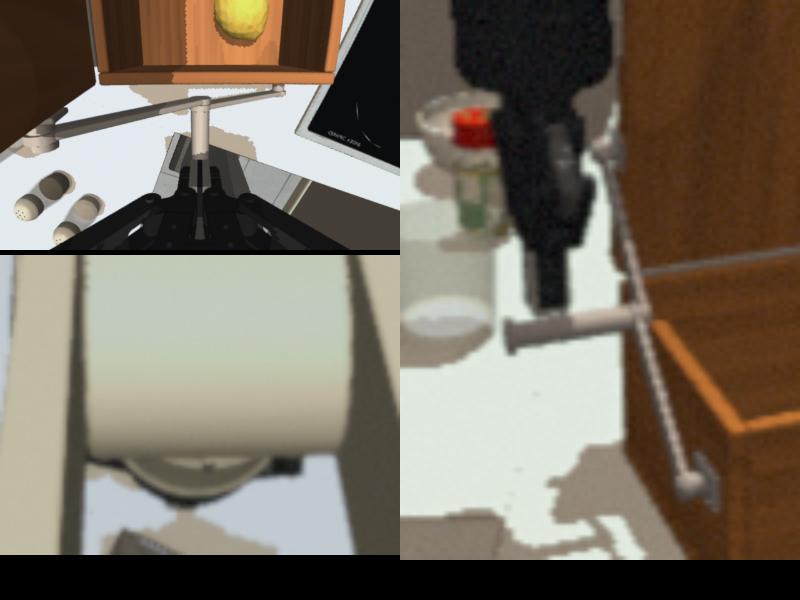

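Run:
```python
from h import *
s=np.load("scene0.npz");ex=np.array([.9336,.3584]);ey=np.array([-.3584,.9336])
def w(x,y,z):return [*(np.array([572.9,250.5])+x*ex+y*ey),z]
P=np.array([[415.2,203.3,117.7],[415.2,203.3,136],w(-184,12,136),w(-124,12,136),w(-184,12,143),w(-165,12,129)])
p=cv2.projectPoints(P,cv2.Rodrigues(s["R"])[0],s["t"],s["mtx"],s["D"])[0][:,0]
print(p.round(1), "crop",((p-[220,120])*4+[400,0]).round())
```

```text
[[257.1 209.7]
 [256.6 202. ]
 [247.3 203.6]
 [275.1 199.2]
 [247.1 200.6]
 [256.5 205.1]] crop [[548. 359.]
 [547. 328.]
 [509. 334.]
 [620. 317.]
 [509. 322.]
 [546. 340.]]
```

Run:
```python
from rig import telemetry, optics
from h import *
from scipy.spatial.transform import Rotation as Ro
s=np.load("scene0.npz");ex=np.array([.9336,.3584]);ey=np.array([-.3584,.9336])
def w(x,y,z):return [*(np.array([572.9,250.5])+x*ex+y*ey),z]
P=np.array([w(-168,6-42,203),w(-168,48,203)])
p=cv2.projectPoints(P,cv2.Rodrigues(s["R"])[0],s["t"],s["mtx"],s["D"])[0][:,0]
print("open tips exp in c1 crop",((p-[200,95])*2+[400,0]).round())
st=telemetry.sense();f=optics.grab_frame("wrist");M=f["mount"]
T=np.eye(4);T[:3,:3]=Ro.from_euler("xyz",st["tcp_rot"]).as_matrix();T[:3,3]=st["eef_pos"]
Q=np.linalg.inv(T@M)
P=np.array([w(-124,12,136),w(-154,12,136),w(-186,12,136),st["eef_pos"],w(-154,5,136),w(-154,19,136)])
p=cv2.projectPoints(P,cv2.Rodrigues(Q[:3,:3])[0],Q[:3,3],f["mtx"],f["D"])[0][:,0]
print((p/1.6).round())
g=optics.grab_frame("scene")
C=np.zeros((600,800,3),np.uint8)
C[:600,:400]=cv2.resize(f["color"][150:400,230:397,::-1],(400,600),interpolation=cv2.INTER_CUBIC)
C[:600,400:]=cv2.resize(g["color"][160:220,236:276,::-1],(400,600),interpolation=cv2.INTER_CUBIC)
cv2.imwrite("pics/c3.png",C)
```

```text
open tips exp in c1 crop [[518. 174.]
 [498. 143.]]
[[200. 115.]
 [200. 152.]
 [200. 186.]
 [200. 153.]
 [209. 152.]
 [191. 152.]]
```

View pics/c3.png

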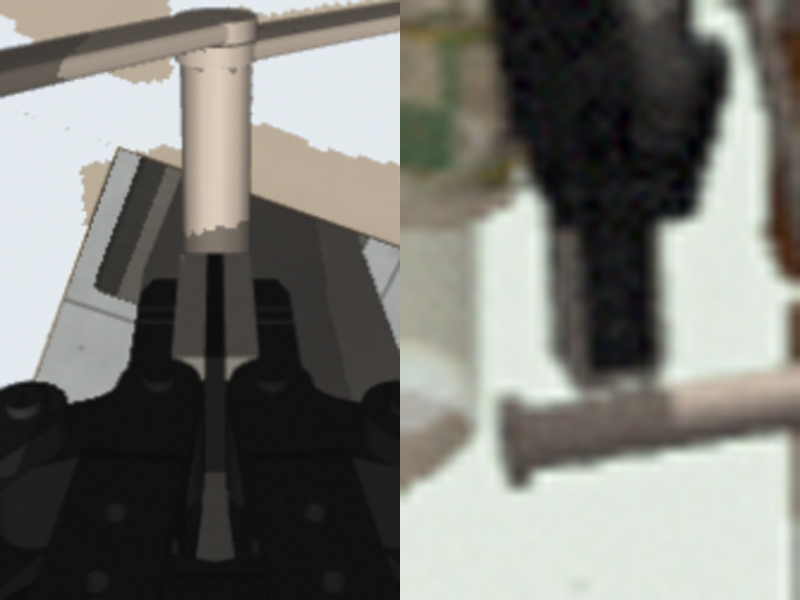

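The close-up shows the shut fingertips ending just above the pin, at scene row about 198 where I expected 210. The visible tips sit about 28 mm behind the reported TCP, so the fingers closed over the pin. I'll open, go 29 mm lower and close again.

Call:
{"fn": "play_rows", "kwargs": {
  "dp": [
    [0,0,0],
    [0,0,0],
    [0,0,0],
    [0,0,0],
    [0,0,0]
  ],
  "rot": [
    [0,0,0],
    [0,0,0],
    [0,0,0],
    [0,0,0],
    [0,0,0]
  ],
  "fingers": 1.0
}}

```text
clock: 4.2
eef_pos: [415.3, 203.3, 117.7]
tcp_rot: [-3.142, -0.0, 0.366]
contact_force: [-0.4, 0.4, 0.4]
opening: 0.709
grasp_force: 0.0
```

Call:
{"fn": "play_rows", "kwargs": {
  "dp": [
    [0,0,0],
    [0,0,0],
    [0,0,0.25],
    [0,0,0.5],
    [0,0,0.72]
  ],
  "rot": [
    [0,0,0],
    [0,0,0],
    [0,0,0],
    [0,0,0],
    [0,0,0]
  ]
}}

```text
clock: 4.62
eef_pos: [414.9, 203.2, 87.6]
tcp_rot: [-3.142, 0.001, 0.366]
contact_force: [0.2, -0.5, -0.1]
opening: 1.002
grasp_force: 0.0
```

Call:
{"fn": "play_rows", "kwargs": {
  "dp": [
    [0,0,0],
    [0,0,0],
    [0,0,0],
    [0,0,0],
    [0,0,0]
  ],
  "rot": [
    [0,0,0],
    [0,0,0],
    [0,0,0],
    [0,0,0],
    [0,0,0]
  ],
  "fingers": 0.0,
  "grip_force": 30
}}

```text
clock: 5.03
eef_pos: [415.5, 203.4, 89.2]
tcp_rot: [-3.142, -0.001, 0.366]
contact_force: [-0.4, 0.6, 0.3]
opening: 0.298
grasp_force: 0.0
```

Call:
{"fn": "play_rows", "kwargs": {
  "dp": [
    [0,0,0],
    [0,0,0],
    [0,0,0],
    [0,0,0],
    [0,0,0]
  ],
  "rot": [
    [0,0,0],
    [0,0,0],
    [0,0,0],
    [0,0,0],
    [0,0,0]
  ]
}}

```text
clock: 5.45
eef_pos: [415.6, 203.2, 89.2]
tcp_rot: [3.141, -0.001, 0.366]
contact_force: [1.3, -4.6, 4.1]
opening: 0.153
grasp_force: 29.4
```

Call:
{"fn": "play_rows", "kwargs": {
  "dp": [
    [0,0.03,-0.035],
    [0,0.06,-0.07],
    [0,0.09,-0.105],
    [0,0.12,-0.14],
    [0,0.15,-0.18]
  ],
  "rot": [
    [0,0,0],
    [0,0,0],
    [0,0,0],
    [0,0,0],
    [0,0,0]
  ]
}}

```text
clock: 5.87
eef_pos: [417.5, 198.0, 96.2]
tcp_rot: [-3.141, -0.0, 0.366]
contact_force: [2.4, 3.7, -1.7]
opening: 0.148
grasp_force: 29.4
```

Call:
{"fn": "play_rows", "kwargs": {
  "dp": [
    [0,0.04,-0.04],
    [0,0.08,-0.08],
    [0,0.12,-0.12],
    [0,0.165,-0.16],
    [0,0.165,-0.16]
  ],
  "rot": [
    [0,0,0],
    [0,0,0],
    [0,0,0],
    [0,0,0],
    [0,0,0]
  ]
}}

```text
clock: 6.28
eef_pos: [419.8, 192.2, 103.2]
tcp_rot: [-3.14, -0.001, 0.365]
contact_force: [-2.9, 6.2, 5.2]
opening: 0.148
grasp_force: 29.6
```

Call:
{"fn": "play_rows", "kwargs": {
  "dp": [
    [0,0.05,-0.04],
    [0,0.1,-0.08],
    [0,0.15,-0.12],
    [0,0.2,-0.165],
    [0,0.2,-0.165]
  ],
  "rot": [
    [0,0,0],
    [0,0,0],
    [0,0,0],
    [0,0,0],
    [0,0,0]
  ]
}}

```text
clock: 6.7
eef_pos: [422.5, 185.1, 110.1]
tcp_rot: [-3.139, -0.001, 0.365]
contact_force: [-4.7, 7.9, 8.4]
opening: 0.147
grasp_force: 29.7
```

Call:
{"fn": "play_rows", "kwargs": {
  "dp": [
    [0,0,0],
    [0,0,0],
    [0,0,0],
    [0,0,0],
    [0,0,0]
  ],
  "rot": [
    [0,0,0],
    [0,0,0],
    [0,0,0],
    [0,0,0],
    [0,0,0]
  ],
  "fingers": 1.0
}}

```text
clock: 7.12
eef_pos: [422.4, 183.8, 109.0]
tcp_rot: [3.141, 0.001, 0.366]
contact_force: [0.9, 0.4, 0.7]
opening: 0.848
grasp_force: 0.0
```

Call:
{"fn": "play_rows", "kwargs": {
  "dp": [
    [0,0,0],
    [0,0,0],
    [0,0,-0.3],
    [0,0,-0.8],
    [0,0,-1.5]
  ],
  "rot": [
    [0,0,0],
    [0,0,0],
    [0,0,0],
    [0,0,0],
    [0,0,0]
  ]
}}

```text
clock: 7.53
eef_pos: [421.1, 183.4, 168.1]
tcp_rot: [3.141, 0.004, 0.366]
contact_force: [-0.2, -0.0, -0.5]
opening: 1.001
grasp_force: 0.0
```

Call:
{"fn": "play_rows", "kwargs": {
  "dp": [
    [0,0,-0.7],
    [0,0,-1.4],
    [0,0,-2.0],
    [0,0,-2.5],
    [0,0,-2.5]
  ],
  "rot": [
    [0,0,0],
    [0,0,0],
    [0,0,0],
    [0,0,0],
    [0,0,0]
  ],
  "fingers": 0.0
}}

```text
clock: 7.95
eef_pos: [424.6, 184.9, 273.2]
tcp_rot: [-3.141, -0.006, 0.366]
contact_force: [0.8, -0.4, 0.2]
opening: 0.298
grasp_force: 0.0
```

Run:
```python
from rig import telemetry, optics, r
from h import *
s=telemetry.sense();print(s["eef_pos"],s["tcp_rot"],s["opening"])
d=s["eef_pos"][:2]-np.array([572.9,250.5]);print("box",d@[.9336,.3584],d@[-.3584,.9336])
f=optics.grab_frame("wrist");g=optics.grab_frame("scene")
C=np.zeros((600,800,3),np.uint8)
C[:250,:400]=cv2.resize(f["color"][:,:,::-1],(400,250))
C[:500,400:]=cv2.resize(g["color"][80:280,230:390,::-1],(400,500),interpolation=cv2.INTER_CUBIC)
cv2.imwrite("pics/c4.png",C)
```

```text
[424.61725602 184.90266768 273.17935767] [-3.14136717 -0.00641856  0.36595345] 0.29762478030198547
box -161.94685368447713 -8.097134013679668
```

View pics/c4.png

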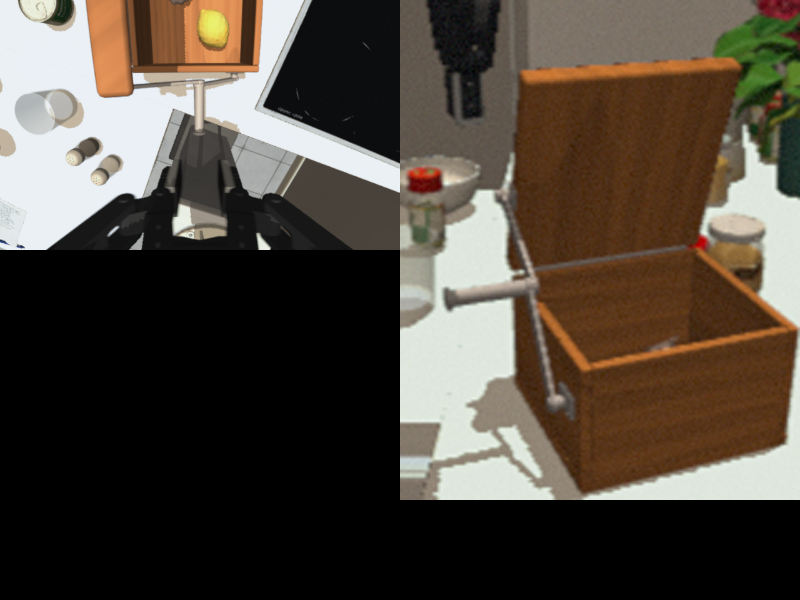

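The stay now bows upward past centre: knee at about (533,284) in the crop, pin up, lid still standing. Next I'll go round behind the lid with the fingers shut.

Call:
{"fn": "play_rows", "kwargs": {
  "dp": [
    [0,-0.7,0],
    [0,-1.5,0],
    [0,-2.3,0],
    [0,-2.9,0],
    [0.3,-2.95,0]
  ],
  "rot": [
    [0,0,0],
    [0,0,0],
    [0,0,0],
    [0,0,0],
    [0,0,0]
  ]
}}

```text
clock: 8.47
eef_pos: [388.5, 300.6, 267.5]
tcp_rot: [-3.141, 0.003, 0.368]
contact_force: [0.7, 0.5, -0.1]
opening: 0.001
grasp_force: 0.0
```

Call:
{"fn": "play_rows", "kwargs": {
  "dp": [
    [0.6,0,0],
    [1.2,0,0],
    [1.8,0,0],
    [2.3,0,0],
    [2.4,0,0]
  ],
  "rot": [
    [0,0,0],
    [0,0,0],
    [0,0,0],
    [0,0,0],
    [0,0,0]
  ]
}}

```text
clock: 8.88
eef_pos: [483.5, 333.1, 267.1]
tcp_rot: [3.141, 0.001, 0.365]
contact_force: [-0.8, -0.2, -1.7]
opening: 0.002
grasp_force: 0.0
```

Call:
{"fn": "play_rows", "kwargs": {
  "dp": [
    [0,0,0],
    [0,0.1,0],
    [0,0.2,0],
    [0,0.2,0],
    [0,0.2,0]
  ],
  "rot": [
    [0,0,0],
    [0,0,0],
    [0,0,0],
    [0,0,0],
    [0,0,0]
  ]
}}

```text
clock: 9.3
eef_pos: [483.6, 324.9, 269.3]
tcp_rot: [-3.142, -0.0, 0.366]
contact_force: [0.7, 0.4, 0.3]
opening: 0.001
grasp_force: 0.0
```

Run:
```python
from rig import telemetry, optics, r
from h import *
s=telemetry.sense();print(s["eef_pos"],s["tcp_rot"],s["opening"],s["contact_force"])
d=s["eef_pos"][:2]-np.array([572.9,250.5]);print("box",d@[.9336,.3584],d@[-.3584,.9336])
# planned TCP path (box y, z reading) for lid angles
for th in np.radians([75,65,55,45,35,25,15,8,3,0]):
    S=177;print(round(np.degrees(th)),np.round([95-S*np.cos(th)+22*np.sin(th)+13,120+S*np.sin(th)+22*np.cos(th)-28],1))
```

```text
[483.60865427 324.87032555 269.32246184] [-3.14153291e+00 -1.29033981e-04  3.65685743e-01] 0.0009971941892733085 [0.67573673 0.37562628 0.26514117]
box -56.70807569758009 101.43415424683803
75 [ 83.4 268.7]
65 [ 53.1 261.7]
55 [ 24.5 249.6]
45 [ -1.6 232.7]
35 [-24.4 211.5]
25 [-43.1 186.7]
15 [-57.3 159.1]
8 [-64.2 138.4]
3 [-67.6 123.2]
0 [-69. 114.]
```

Call:
{"fn": "play_rows", "kwargs": {
  "dp": [
    [0,0.25,0],
    [0,0.5,0.02],
    [0,0.75,0.07],
    [0,1.0,0.13],
    [0,1.2,0.19]
  ],
  "rot": [
    [0,0,0],
    [0,0,0],
    [0,0,0],
    [0,0,0],
    [0,0,0]
  ]
}}

```text
clock: 9.72
eef_pos: [501.8, 279.8, 261.9]
tcp_rot: [-3.141, -0.001, 0.365]
contact_force: [-1.2, 1.4, 5.4]
opening: 0.001
grasp_force: 2.2
```

Call:
{"fn": "play_rows", "kwargs": {
  "dp": [
    [0,0.14,0.05],
    [0,0.28,0.11],
    [0,0.42,0.17],
    [0,0.57,0.23],
    [0,0.71,0.3]
  ],
  "rot": [
    [0,0,0],
    [0,0,0],
    [0,0,0],
    [0,0,0],
    [0,0,0]
  ]
}}

```text
clock: 10.13
eef_pos: [511.9, 253.6, 249.3]
tcp_rot: [3.141, -0.0, 0.366]
contact_force: [0.1, 1.5, 3.7]
opening: -0.0
grasp_force: 1.6
```

Call:
{"fn": "play_rows", "kwargs": {
  "dp": [
    [0,0.13,0.08],
    [0,0.26,0.16],
    [0,0.39,0.24],
    [0,0.52,0.33],
    [0,0.65,0.42]
  ],
  "rot": [
    [0,0,0],
    [0,0,0],
    [0,0,0],
    [0,0,0],
    [0,0,0]
  ]
}}

```text
clock: 10.55
eef_pos: [520.9, 229.3, 232.3]
tcp_rot: [3.141, 0.0, 0.366]
contact_force: [0.9, 0.1, 3.8]
opening: 0.002
grasp_force: 1.4
```

Call:
{"fn": "play_rows", "kwargs": {
  "dp": [
    [0,0.12,0.1],
    [0,0.24,0.21],
    [0,0.36,0.32],
    [0,0.47,0.42],
    [0,0.57,0.53]
  ],
  "rot": [
    [0,0,0],
    [0,0,0],
    [0,0,0],
    [0,0,0],
    [0,0,0]
  ]
}}

```text
clock: 10.97
eef_pos: [529.0, 208.0, 211.0]
tcp_rot: [3.141, 0.0, 0.366]
contact_force: [0.2, 0.4, 2.6]
opening: 0.003
grasp_force: 1.2
```

Call:
{"fn": "play_rows", "kwargs": {
  "dp": [
    [0,0.1,0.12],
    [0,0.2,0.24],
    [0,0.29,0.36],
    [0,0.38,0.49],
    [0,0.47,0.62]
  ],
  "rot": [
    [0,0,0],
    [0,0,0],
    [0,0,0],
    [0,0,0],
    [0,0,0]
  ]
}}

```text
clock: 11.38
eef_pos: [535.7, 190.6, 186.1]
tcp_rot: [3.141, 0.0, 0.366]
contact_force: [0.0, -0.5, 2.3]
opening: -0.003
grasp_force: 1.0
```

Call:
{"fn": "play_rows", "kwargs": {
  "dp": [
    [0,0.08,0.13],
    [0,0.15,0.27],
    [0,0.22,0.41],
    [0,0.29,0.55],
    [0,0.35,0.69]
  ],
  "rot": [
    [0,0,0],
    [0,0,0],
    [0,0,0],
    [0,0,0],
    [0,0,0]
  ]
}}

```text
clock: 11.8
eef_pos: [540.7, 177.6, 158.4]
tcp_rot: [3.142, 0.0, 0.366]
contact_force: [0.2, -0.6, 1.8]
opening: -0.004
grasp_force: 0.8
```

Call:
{"fn": "play_rows", "kwargs": {
  "dp": [
    [0,0.04,0.1],
    [0,0.07,0.2],
    [0,0.11,0.31],
    [0,0.14,0.42],
    [0,0.17,0.52]
  ],
  "rot": [
    [0,0,0],
    [0,0,0],
    [0,0,0],
    [0,0,0],
    [0,0,0]
  ]
}}

```text
clock: 12.22
eef_pos: [543.0, 171.4, 137.8]
tcp_rot: [3.142, 0.0, 0.366]
contact_force: [0.5, -1.2, 2.6]
opening: 0.004
grasp_force: 0.6
```

Call:
{"fn": "play_rows", "kwargs": {
  "dp": [
    [0,0.02,0.06],
    [0,0.04,0.12],
    [0,0.05,0.18],
    [0,0.06,0.24],
    [0,0.07,0.3]
  ],
  "rot": [
    [0,0,0],
    [0,0,0],
    [0,0,0],
    [0,0,0],
    [0,0,0]
  ]
}}

```text
clock: 12.63
eef_pos: [544.1, 168.8, 126.1]
tcp_rot: [3.141, -0.0, 0.366]
contact_force: [0.0, -1.2, 1.2]
opening: 0.002
grasp_force: 0.6
```

Now I'll close the last 12 mm slowly and watch the force.

Call:
{"fn": "play_rows", "kwargs": {
  "dp": [
    [0,0,0.04],
    [0,0.01,0.08],
    [0,0.01,0.12],
    [0,0.02,0.16],
    [0,0.02,0.2]
  ],
  "rot": [
    [0,0,0],
    [0,0,0],
    [0,0,0],
    [0,0,0],
    [0,0,0]
  ]
}}

```text
clock: 13.05
eef_pos: [544.4, 168.2, 118.2]
tcp_rot: [3.142, -0.0, 0.366]
contact_force: [-0.1, -0.2, 0.7]
opening: 0.001
grasp_force: 0.6
```

Call:
{"fn": "play_rows", "kwargs": {
  "dp": [
    [0,0,0.02],
    [0,0,0.04],
    [0,0,0.06],
    [0,0,0.08],
    [0,0,0.08]
  ],
  "rot": [
    [0,0,0],
    [0,0,0],
    [0,0,0],
    [0,0,0],
    [0,0,0]
  ]
}}

```text
clock: 13.47
eef_pos: [544.3, 168.2, 114.9]
tcp_rot: [-3.142, 0.0, 0.366]
contact_force: [0.6, -1.1, 0.9]
opening: 0.003
grasp_force: 0.0
```

Call:
{"fn": "play_rows", "kwargs": {
  "dp": [
    [0,0,0.01],
    [0,0,0.02],
    [0,0,0.03],
    [0,0,0.04],
    [0,0,0.04]
  ],
  "rot": [
    [0,0,0],
    [0,0,0],
    [0,0,0],
    [0,0,0],
    [0,0,0]
  ]
}}

```text
clock: 13.88
eef_pos: [544.4, 168.2, 113.8]
tcp_rot: [3.142, -0.0, 0.366]
contact_force: [-0.1, -0.8, 3.9]
opening: 0.001
grasp_force: 2.1
```

Call:
{"fn": "play_rows", "kwargs": {
  "dp": [
    [0,0,0.01],
    [0,0,0.02],
    [0,0,0.03],
    [0,0,0.04],
    [0,0,0.04]
  ],
  "rot": [
    [0,0,0],
    [0,0,0],
    [0,0,0],
    [0,0,0],
    [0,0,0]
  ]
}}

```text
clock: 14.3
eef_pos: [544.4, 168.1, 113.6]
tcp_rot: [3.142, -0.0, 0.366]
contact_force: [-6.3, -2.2, 19.5]
opening: 0.006
grasp_force: 9.7
```

Force rose to 19.5 N with no further travel, so the lid is seated. I'll retreat and check.

Call:
{"fn": "play_rows", "kwargs": {
  "dp": [
    [0,0,-0.1],
    [0,0,-0.4],
    [0,0,-1.0],
    [0,0,-1.8],
    [0,0,-2.7]
  ],
  "rot": [
    [0,0,0],
    [0,0,0],
    [0,0,0],
    [0,0,0],
    [0,0,0]
  ]
}}

```text
clock: 14.72
eef_pos: [543.2, 168.0, 220.3]
tcp_rot: [-3.141, 0.003, 0.366]
contact_force: [1.4, 0.4, 0.3]
opening: 0.0
grasp_force: 0.0
```

Call:
{"fn": "play_rows", "kwargs": {
  "dp": [
    [-0.5,0,-0.5],
    [-1.0,0,-0.8],
    [-1.0,0,-1.0],
    [-1.0,0,-1.0],
    [-1.0,0,-1.0]
  ],
  "rot": [
    [0,0,0],
    [0,0,0],
    [0,0,0],
    [0,0,0],
    [0,0,0]
  ]
}}

```text
clock: 15.13
eef_pos: [507.6, 154.1, 260.4]
tcp_rot: [3.142, -0.001, 0.366]
contact_force: [-0.4, 0.8, -0.9]
opening: -0.002
grasp_force: 0.0
```

Run:
```python
from rig import telemetry, optics, r
from h import *
s=telemetry.sense();print(s["eef_pos"],s["contact_force"],s["clock"])
g=optics.grab_frame("scene")
cv2.imwrite("pics/c5.png",cv2.resize(g["color"][90:290,200:410,::-1],(630,600),interpolation=cv2.INTER_CUBIC))
```

```text
[507.5581899  154.10639668 260.35206497] [-0.3977921   0.82562563 -0.89618561] 15.1333
```

View pics/c5.png

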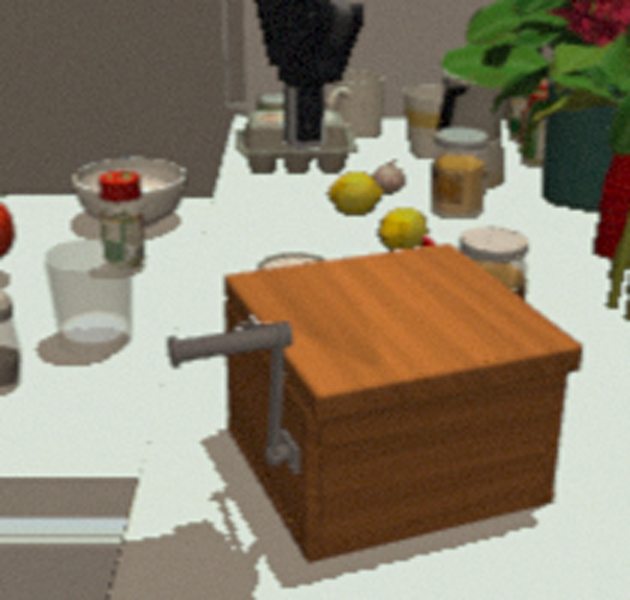

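The lid lies flat on the rim with no gap along its front edge, about (320,400) to (578,350). The stay is folded and the gripper is well clear.

```bash
python3 -c "
from rig import r
print(r.sign_off())"
```

```text
the job is handed in; nothing more can be done
None
```

I lifted the stay's knee past centre by its pin, lowered the lid gently until it was fully shut, moved the gripper clear, and handed the job in at about 15 s.

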